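Eject a test cartridge from a bench reader and trap it on the sloping apron

TASK

The two-bay cartridge reader has finished: press the eject key beside the test cartridge (the one with a round sample well in its top) all the way down with one fingertip, and with the other finger, set down beforehand in the cartridge's path on the sloping apron, trap it as it pops out, at least a centimetre out but before it runs off the apron. Pick nothing up, leave the ribbed check cartridge locked in its bay, its key alone and the things around undisturbed. Finish holding: keep the key down and the finger in front of the popped-out cartridge.

Things in the scene. Friction and masses are not known exactly. Their poses are not given: they have to be found in the camera images.
- reader: Two-bay cartridge reader, a white wedge 161 x 200 mm, fixed on the worktop, yaw up to 17 degrees. Origin: centre of its underside; x: from its low open front (robot's side) to its tall back; y: to the reader's left. A hood, at most 90 mm high, covers the back from about x = 0. Keys: x = -58, y = +-84 mm, either side of the open sloping apron.
- deck: Polished deck of the reader, sloping 15 degrees down to its front; loose parts slide off it in 0.3 s. Origin on the surface midway between the bays, on the latch line (reader x = -16, z = 32.6 mm). x: uphill, y: reader's left, z: off the surface. Bay centrelines y = +-32 mm. Lower edge, without lip, at x = -64. Guide rails 4 mm high, 35 apart, end at x = -16; below, the apron is plain.
- test_cartridge: Flat white test cartridge, 72 (x) x 32 x 9 mm thick, 25 g, loose, locked in the left or right bay (varies). Its front 27 mm stick out of the hood and bear a raised round sample well, 21 mm across, dark centre. Origin: centre of its underside, 36 mm behind its front end; axes as the deck's. Locked, it lies at x = 36 mm in the deck's frame; x falls as it pops out.
- check_cartridge: The check cartridge in the other bay, of the same size and white plastic and with the same axes, but with four raised ribs across its top at the front end and no well. It must stay locked.
- key_left (a joint): Eject key of the left bay (+y), sprung, goes straight down: 0 = up, 0.007 m = fully down (hard stop). It takes 2 N to start, 4.5 N to bottom. At 0.0045 the latch tooth has sunk below the deck and the spring ejector drives the cartridge out at once, pushing it with 0.5 to 1 N for 42 mm. Let go, the key rises by itself.
- key_right (a joint): The same for the right bay (-y side).
- key_left_top (a point): Middle of the left key's level top, 26 (reader's x) x 22 mm (y), 52 mm outward of the bay's centreline; 33 mm above the worktop when up, 26 when down. With one fingertip on the pressed key, another at the same height abreast over the apron is 4.6 mm above the deck (2 mm at the uphill edge of a 19 mm wide finger): it stops the cartridge and clears the deck.
- key_right_top (a point): The same for the right key, at x = -58, y = -84 mm in the reader's frame.
- apron_left (a point): Point on the deck on the left bay's centreline, exactly abreast of the left key (reader x = -58, y = 32, 21.4 mm above the worktop), 43 mm downhill of the locked cartridge's front end: a good place for the trapping finger.
- apron_right (a point): The same for the right bay (reader frame x = -58, y = -32 mm).
- specimen_cup: White-lidded specimen cup, 62 mm across, 68 high, loose, standing right of the reader. Origin: centre of its underside. Leave it alone.
- oil_bottle: Small brown bottle with black cap, 29 mm across, 61 high, loose, standing left of the reader. Origin: centre of its underside. Leave it alone.
- petri_dish: Petri dish, 60 mm across, 15 high, loose, on the worktop at the left. Leave it alone.
- forceps: Steel forceps, 130 mm long, 9 high, loose, lying on the worktop at the right. Leave them alone.
- marker: Green-capped marker, 125 mm long, lying on the worktop at the left, loose. Leave it alone.
- specimen_cup_blue: Blue-lidded specimen cup, 62 mm across, 68 high, loose, on the worktop at the right. Leave it alone.
There are look-alikes about, which are no part of the job. Leave any purple or turquoise look-alike of the test_cartridge alone.

How it is judged:
By the outcome, as a careful person would: the job done as asked, in the order asked, and still so for the second after the job is handed in, while the arm keeps its last pose, push and grip.
It also fails if it takes over 29 s, if anything falls off the work surface, if the arm or the gripper's body presses on something with over 40 N, if the wrist force passes 120 N, or if a joint passes its speed limit or range.

ROBOT

A 7-joint arm with a two-finger parallel gripper is mounted at the origin on a cart in front of the work surface, level with it; the furniture and walls round the work are solid. World frame = base frame: x ahead of the robot, y to its left, z up, the work surface at z = 0. Lengths are in m, angles in rad, forces in N, time in s.
With the tool pointing down it reaches from about 0.425 to 0.925 m from the base axis. Payload 6.8 kg.
Tool frame: the origin (TCP) lies on the centre line of the jaws, within the pads' length; the fingertips stand 8 mm ahead of it and the grasp point (between the pads) lies 11 mm behind it (bot.tips_ahead is the distance from the TCP to the fingertips, in m); z points along the fingers, y is the line along which they close (so a half turn about z gives the same grasp; the last joint's range is limited). The gripper opens to 85 mm and grips with 20 to 120 N. Pads are 22 mm wide; open, the fingers measure 114 mm over their backs; the gripper's body (76 mm by 85 mm) begins 54 mm behind the grasp point. The pads swing forward as they close: fully open they stand 13 mm farther back than shut.
Start: joints at [1.064, 0.477, 0.022, 1.555, -0.011, 1.109, -0.083], TCP at [0.262, -0.622, 0.239] pointing down, gripper open.
Joint ranges: [-2.96, 2.96], [-0.34, 2.1], [-1.41, 1.46], [0.24, 2.44], [-1.37, 4.51], [0.17, 1.92], [-2.96, 2.96]. Speed limits (rad/s): [2.39, 2.39, 3.14, 3.14, 3.14, 3.14, 3.14].

INTERFACE

Orientations are given as a unit quaternion [w, x, y, z].
In Python, from station import bot gives the robot as it stands.
- The arm moves only by the tool send_rows, never from a script. Its argument "deltas" is text: rows parted by semicolons, each of 4 numbers parted by spaces: the shift along the tool's x, y, z in m, then the turn about the tool's z in degrees. In form: x y z spin; .... A call has 1 to 5 rows; each row is the pose to reach, as a shift and turn from the pose commanded when the call began, along the tool's axes at that moment; what a row does not reach only later rows make up. A row lasts 1/10 s, in which the tool goes at most 50 mm and 8.59 degrees, less where a joint would pass 70% of its speed; a pose out of reach is approached as far as the arm can. A call with a gripper value outside its range is refused whole. "claw" is the opening, from 0 (shut) to 1 (fully open), set as the call begins (left out, the last holds). The fingers move at their own pace and stop on an object; "force" is the grip in N (left out, the last holds). Time passes only in rows, so rows that repeat a pose let the fingers close. It gives the time, the measured TCP pose, the force, the opening and the grip force at its end, in the units of the state.
- bot.get_obs(): the state, without advancing time (a new reading comes with each control period).
- bot.read_camera(name): name is "side" or "top"; returns a dict with "img" (400x640x3 uint8, red, green, blue), "depth" (400x640 float32, m along the optical axis (not along the pixel's ray), 0 where there is no reading), "fx", "fy", "cx", "cy" (pixels), "camera_from_world" (4x4, takes a point from world to camera coordinates). Camera axes: x right, y up, looking along -z (the intrinsics and any distortion apply to the point x, -y, -z); pixel columns grow to the right and rows downward; lengths in m; the calibration is good to about 2 mm. A picture is of the moment at which its call begins.
- bot.hand_in(): hands the job in; it is judged then, once.
Trained networks look in a picture, given as the dict that the camera call returned (one of the last four; its "shot" number tells which), for a name from the list of things; names that differ only in an ending like _2 or _b are one class to them, and where a whole thing is asked for, a point or a joint stands for the part that bears it (a point fixed in the world has none). Each returns a list of dicts, best first, with "confidence" (0 to 1); they miss things now and then, are a little off and sometimes report something else, mostly with a low value. They report only what shows in the picture. A call takes as long as a camera call. They do not tell look-alikes from the thing itself.
- bot.masks_of(picture, query): "mask" (400x640 bool, what is visible of it).
- bot.landmark_of(picture, query): "xyz" ([x, y, z] in m, in world coordinates, good to about 4 mm: a listed point, or the origin of a listed thing).
The state is a dict: "t": time; "q": joint angles; "joint_vel": joint speeds; "joint_torque": joint torques, N m; "eef_pos": TCP position; "tool_rot": TCP orientation; "contact_force": force on the tool from outside, world axes, zero at the start; "torque": the same for the moment, N m; "gripper_width": opening from 0.0 (shut) to 1.0 (fully open); "grasp_force": force on a finger pad.
Only numpy, scipy, OpenCV 4.12 (cv2) and the standard library are available. Lean on these libraries where they do the work, as an engineer would, in place of code of your own. Each camera call takes 0.05 s, during which the arm holds its last target. There are 200 camera calls.

## Working session

There is one attempt and no reset: what is moved stays moved. The work goes in short steps, Python scripts to look and compute and a tool call to move; the robot and the scene stay as the last step left them, time stands still between calls to the robot, and variables do not carry over. Pictures are saved under pics/ and viewed, at most 10 in all, crops included, and the job is handed in when it is done.

Besides the shell and the picture viewer there is one more tool, called after "Call:" as a command line: name --argument value ..., lists and objects as JSON in quotes. send_rows: Moves the arm, as the interface text tells. Its arguments: {"type":"object","properties":{"deltas":{"type":"string"},"claw":{"type":"number"},"force":{"type":"number"}},"required":["deltas"]}

```bash
mkdir -p pics; cat > h.py <<'E'
import numpy as np, cv2
from station import bot
def look(names,cam,save=None):
    p=bot.read_camera(cam)
    if save: cv2.imwrite('pics/'+save,p['img'][:,:,::-1])
    for n in names:
        print(cam,n,[(np.round(d['xyz'],4).tolist(),round(d['confidence'],2)) for d in bot.landmark_of(p,n)[:3]])
    return p
E
python3 - <<'E'
from h import *
N=['reader','deck','test_cartridge','check_cartridge','key_left_top','key_right_top','apron_left','apron_right','specimen_cup','oil_bottle']
look(N,'top','top1.png'); look(N,'side','side1.png')
o=bot.get_obs(); print(o['eef_pos'],o['tool_rot'],o['t'],bot.tips_ahead,o['contact_force'])
E
```

```text
top reader [([0.5385, 0.0873, -0.0021], 0.65), ([0.4539, 0.3577, 0.0092], 0.57), ([0.4801, -0.0029, 0.0366], 0.52)]
top deck [([0.5272, 0.0874, 0.0336], 0.9), ([0.4785, 0.1161, 0.0255], 0.55)]
top test_cartridge [([0.3974, -0.0687, -0.001], 0.71), ([0.4821, 0.1697, 0.0317], 0.62), ([0.3616, 0.1398, -0.002], 0.57)]
top check_cartridge [([0.5591, 0.1198, 0.0418], 0.67)]
top key_left_top [([0.4825, 0.1679, 0.0335], 0.52)]
top key_right_top [([0.4779, 0.0002, 0.0364], 0.61), ([0.6045, -0.3554, -0.0014], 0.48)]
top apron_left [([0.4779, 0.1142, 0.0219], 0.89), ([0.5609, 0.2292, 0.0013], 0.37)]
top apron_right [([0.4832, 0.0504, 0.0182], 0.96)]
top specimen_cup [([0.5707, -0.0741, 0.0002], 0.95)]
top oil_bottle [([0.5627, 0.2317, 0.0012], 0.67)]
side reader [([0.5399, 0.0864, -0.0016], 0.86)]
side deck [([0.525, 0.09, 0.0314], 0.9)]
side test_cartridge [([0.3621, 0.1371, -0.0002], 0.75), ([0.557, 0.0511, 0.042], 0.66), ([0.3975, -0.0655, -0.0028], 0.55)]
side check_cartridge [([0.5604, 0.1198, 0.0399], 0.47)]
side key_left_top [([0.4824, 0.1677, 0.0289], 0.62), ([0.4823, -0.0009, 0.0329], 0.35), ([0.5722, -0.0773, -0.0042], 0.26)]
side key_right_top [([0.5414, 0.0825, -0.0011], 0.5), ([0.4813, -0.0033, 0.0356], 0.45)]
side apron_left [([0.4807, 0.0524, 0.0292], 0.59), ([0.4839, 0.1148, 0.0219], 0.55)]
side apron_right [([0.4801, 0.0531, 0.0214], 0.79)]
side specimen_cup [([0.5712, -0.072, -0.0052], 0.64)]
side oil_bottle [([0.5616, 0.1165, 0.0412], 0.62)]
[ 0.26211555 -0.62205717  0.23932275] [2.75435691e-05 9.80189249e-01 1.98063208e-01 1.58545771e-05] 1.1 0.008 [ 0.55167838 -0.47215283  0.04934539]
```

View pics/top1.png

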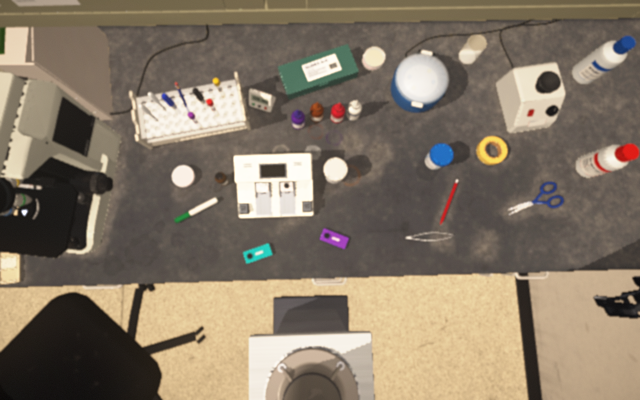

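View pics/side1.png

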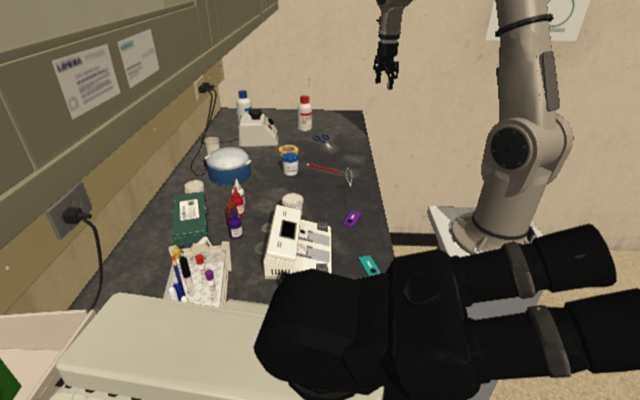

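The top view shows the reader at about (273,185), with a dark well near (285,186), so the test cartridge is in the right bay. Next I'll zoom in to confirm that and refine the yaw.

```bash
python3 - <<'E'
from h import *
P=[];names=['reader','deck','key_left_top','key_right_top','apron_left','apron_right','specimen_cup','check_cartridge','test_cartridge']
nom={'reader':(0,0),'deck':(-.016,0),'key_left_top':(-.058,.084),'key_right_top':(-.058,-.084),'apron_left':(-.058,.032),'apron_right':(-.058,-.032)}
A=[];B=[];W=[]
for cam in ['top','side','top','side']:
    p=bot.read_camera(cam)
    for n,c in nom.items():
        for d in bot.landmark_of(p,n):
            A.append(c);B.append(d['xyz'][:2]);W.append(d['confidence'])
    if cam=='top': top=p
    else: side=p
A,B,W=map(np.array,(A,B,W))
from scipy.optimize import least_squares
def f(v):
    c,s=np.cos(v[2]),np.sin(v[2]); return (((A@np.array([[c,s],[-s,c]])+v[:2])-B)*W[:,None]).ravel()
r=least_squares(f,[.54,.087,0],loss='cauchy',f_scale=.003); print('fit',r.x,np.degrees(r.x[2]))
for n,c in nom.items():
    v=r.x;cc,s=np.cos(v[2]),np.sin(v[2]);print(n,v[0]+cc*c[0]-s*c[1],v[1]+s*c[0]+cc*c[1])
# reader points from depth: world z cloud
for nm,p in (('top',top),('side',side)):
    vv,uu=np.mgrid[:400,:640];d=p['depth']
    X=np.stack([(uu-p['cx'])/p['fx']*d,-(vv-p['cy'])/p['fy']*d,-d,np.ones_like(d)],-1)@np.linalg.inv(p['camera_from_world']).T
    m=(d>0)&(abs(X[...,0]-.54)<.12)&(abs(X[...,1]-.087)<.11)&(X[...,2]>.012)
    m=cv2.morphologyEx(m.astype('uint8'),cv2.MORPH_OPEN,np.ones((3,3)))>0
    q=X[m][:,:2].astype('f4'); print(nm,cv2.minAreaRect(q),len(q))
a=cv2.resize(top['img'][140:230,210:360],(800,480),interpolation=3);cv2.imwrite('pics/crop_top.png',a[:,:,::-1])
b=cv2.resize(side['img'][195:285,255:345],(600,600),interpolation=3);cv2.imwrite('pics/crop_side.png',b[:,:,::-1])
print([k for k in top if k not in('img','depth')])
E
```

```text
fit [ 0.53982009  0.08475017 -0.00265159] -0.15192499746057847
reader 0.5398200853833064 0.08475017395166665
deck 0.52382014163077 0.08479259936469988
key_left_top 0.48204302269878635 0.16890367077472826
key_right_top 0.4815975558619375 0.0009042613730959326
apron_left 0.4819051401064284 0.11690385357898492
apron_right 0.48173543845429545 0.052904078568839275
top ((0.540103554725647, 0.08897019177675247), (0.16154485940933228, 0.20023809373378754), 0.46301645040512085) 4708
side ((0.5407751798629761, 0.08665597438812256), (0.15989235043525696, 0.20287112891674042), 0.31403401494026184) 3570
['fx', 'fy', 'cx', 'cy', 'camera_from_world', 'shot']
```

View pics/crop_top.png

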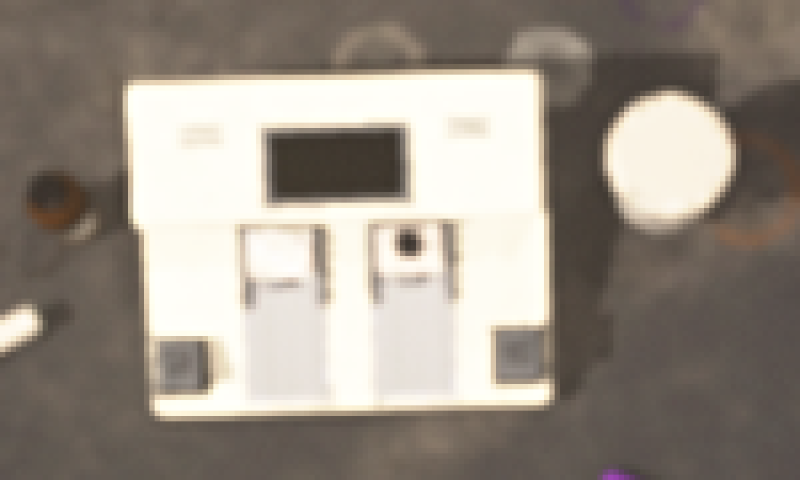

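The crop shows the well at (408,243), in the right bay, and the ribbed cartridge on the left. The yaw is about 0. That puts the right key at about (0.482, 0.003) and the right apron point at about (0.482, 0.055), so the TCP goes to (0.482, 0.029) with the finger centres 52 mm apart.

Call:
send_rows --deltas "0.030 -0.034 0 4.5; 0.060 -0.068 0 9; 0.090 -0.102 0 13.5; 0.120 -0.136 0 18; 0.150 -0.170 0 22.8" --claw 0.44

```text
t: 3.0
eef_pos: [0.3347, -0.4054, 0.2395]
tool_rot: [0.0, 1.0, -0.001, 0.0]
contact_force: [0.1, 0.1, 0.5]
gripper_width: 0.438
grasp_force: 0.0
```

```bash
cat >> h.py <<'E'
from scipy.spatial.transform import Rotation as R
def go(t=None,yaw=0.):
    o=bot.get_obs(); r=R.from_quat(o['tool_rot'],scalar_first=True); M=r.as_matrix()
    print('t',o['t'],'pos',np.round(o['eef_pos'],4),'F',np.round(o['contact_force'],2),'w',o['gripper_width'],'tips',bot.tips_ahead,'yaw',np.degrees(np.arctan2(M[1,0],M[0,0])).round(2),'z',M[:,2].round(4))
    if t is not None: print('tool shift',np.round(M.T@(np.array(t)-o['eef_pos']),4))
E
python3 -c "
from h import *
go([.482,.029,.15])"
```

```text
t 3.0 pos [ 0.3347 -0.4054  0.2395] F [0.13 0.05 0.46] w 0.43791945069956195 tips 0.008 yaw -0.14 z [ 4.e-04 -4.e-04 -1.e+00]
tool shift [ 0.1461 -0.4348  0.0894]
```

Call:
send_rows --deltas "0.015 -0.045 0 0; 0.030 -0.090 0 0; 0.045 -0.135 0 0; 0.060 -0.180 0 0; 0.075 -0.225 0 0"

```text
t: 3.5
eef_pos: [0.4095, -0.1803, 0.2397]
tool_rot: [0.0, 1.0, 0.0, 0.0]
contact_force: [0.8, -0.8, 0.3]
gripper_width: 0.442
grasp_force: 0.0
```

Call:
send_rows --deltas "0.014 -0.042 0 0; 0.028 -0.084 0 0; 0.042 -0.126 0.015 0; 0.056 -0.168 0.03 0; 0.070 -0.208 0.05 0"

```text
t: 4.0
eef_pos: [0.4801, 0.0279, 0.1898]
tool_rot: [-0.0, 1.0, 0.0, 0.001]
contact_force: [1.3, 0.3, -0.4]
gripper_width: 0.438
grasp_force: 0.0
```

```bash
python3 -c "
from h import *
go([.482,.029,.09])"
```

```text
t 4.0 pos [0.4801 0.0279 0.1898] F [ 1.27  0.29 -0.37] w 0.43769984861935735 tips 0.008 yaw 0.04 z [ 2.8e-03  2.0e-04 -1.0e+00]
tool shift [ 0.0017 -0.001   0.0998]
```

Call:
send_rows --deltas "0.002 -0.001 0.03 0; 0.002 -0.001 0.06 0; 0.002 -0.001 0.09 0; 0.002 -0.001 0.115 0; 0.002 -0.001 0.125 0"

```text
t: 4.5
eef_pos: [0.4797, 0.0268, 0.0624]
tool_rot: [0.0, 1.0, 0.0, -0.002]
contact_force: [-0.8, -0.2, -0.2]
gripper_width: 0.437
grasp_force: 0.0
```

```bash
python3 - <<'E'
from h import *
for cam,n in (('side','s2'),('top','t2')):
    p=look(['key_right_top','apron_right','key_left_top','apron_left','deck','reader'],cam)
    T=p['camera_from_world']
    def px(P):
        c=T@np.r_[P,1];return int(p['cx']+p['fx']*c[0]/-c[2]),int(p['cy']-p['fy']*c[1]/-c[2])
    u,v=px([.482,.029,.06]);print(cam,u,v)
    w,h=(45,34)
    a=cv2.resize(p['img'][max(v-h,0):v+h,u-w:u+w],(800,600),interpolation=3)
    cv2.imwrite('pics/%s.png'%n,a[:,:,::-1])
go([.482,.029,.04])
E
```

```text
side key_right_top []
side apron_right [([0.4808, 0.052, 0.0263], 0.9)]
side key_left_top [([0.4808, 0.167, 0.027], 0.5)]
side apron_left [([0.4832, 0.1168, 0.0254], 0.98)]
side deck [([0.5261, 0.089, 0.0323], 0.77)]
side reader [([0.5408, 0.0834, -0.002], 0.76)]
side 322 222
top key_right_top []
top apron_right []
top key_left_top [([0.4836, 0.1693, 0.032], 0.57)]
top apron_left [([0.4805, 0.1162, 0.0205], 0.87)]
top deck [([0.5221, 0.0815, 0.0322], 0.91)]
top reader [([0.5409, 0.0873, -0.0009], 0.79)]
top 296 204
t 5.2 pos [0.4811 0.0269 0.0645] F [-0.31 -0.13  0.48] w 0.43870433776996126 tips 0.008 yaw 0.04 z [ 4.e-04 -0.e+00 -1.e+00]
tool shift [ 0.0009 -0.0021  0.0245]
```

View pics/s2.png

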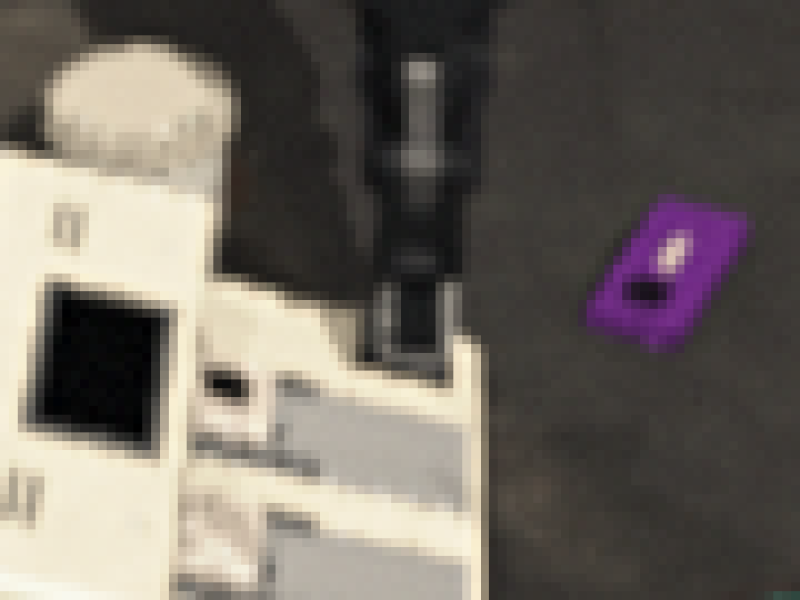

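View pics/t2.png

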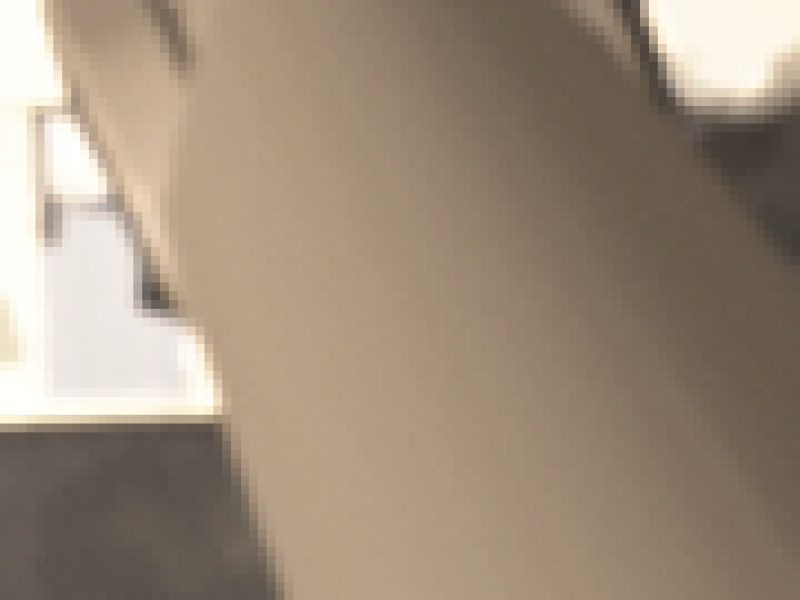

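The side crop shows the inner finger's tip at about (412,365), just above the right apron. The top view is mostly hidden by the arm, apart from a dark patch at (152,295). I'll use depth to place the finger.

```bash
python3 - <<'E'
from h import *
def cloud(p):
    vv,uu=np.mgrid[:400,:640];d=p['depth']
    return np.stack([(uu-p['cx'])/p['fx']*d,-(vv-p['cy'])/p['fy']*d,-d,np.ones_like(d)],-1)@np.linalg.inv(p['camera_from_world']).T
p=bot.read_camera('side');X=cloud(p)
for v in range(214,234,2):
    print(v,[tuple((X[v,u,:3]*1000).astype(int)) for u in range(317,331,2)])
q=X[(p['depth']>0)][:,:3]
m=(abs(q[:,0]-.482)<.03)&(q[:,1]>.0)&(q[:,1]<.09)&(q[:,2]>.05)&(q[:,2]<.085)
print(m.sum(),q[m].min(0),q[m].max(0),np.median(q[m],0))
p=bot.read_camera('top');X=cloud(p)
print([tuple((X[v,u,:3]*1000).astype(int)) for v in (201,203) for u in (266,268,270)])
# expected projections
for P in ([.4815,.046,.056],[.4815,.06,.056]):
    p2=p
go()
E
```

```text
214 [(np.int64(500), np.int64(-91), np.int64(3)), (np.int64(491), np.int64(82), np.int64(124)), (np.int64(487), np.int64(68), np.int64(115)), (np.int64(482), np.int64(67), np.int64(114)), (np.int64(477), np.int64(67), np.int64(114)), (np.int64(472), np.int64(83), np.int64(125)), (np.int64(463), np.int64(-94), np.int64(2))]
216 [(np.int64(500), np.int64(-81), np.int64(2)), (np.int64(491), np.int64(79), np.int64(116)), (np.int64(486), np.int64(74), np.int64(112)), (np.int64(481), np.int64(76), np.int64(114)), (np.int64(476), np.int64(76), np.int64(115)), (np.int64(472), np.int64(80), np.int64(117)), (np.int64(463), np.int64(-82), np.int64(3))]
218 [(np.int64(499), np.int64(-71), np.int64(2)), (np.int64(491), np.int64(80), np.int64(110)), (np.int64(486), np.int64(77), np.int64(108)), (np.int64(481), np.int64(76), np.int64(108)), (np.int64(476), np.int64(74), np.int64(107)), (np.int64(471), np.int64(77), np.int64(109)), (np.int64(463), np.int64(-74), np.int64(1))]
220 [(np.int64(499), np.int64(-62), np.int64(1)), (np.int64(491), np.int64(53), np.int64(85)), (np.int64(486), np.int64(60), 
[... 1917 characters left out ...]
.int64(23)), (np.int64(480), np.int64(21), np.int64(21)), (np.int64(475), np.int64(18), np.int64(19)), (np.int64(469), np.int64(15), np.int64(17)), (np.int64(464), np.int64(14), np.int64(16))]
56 [0.47070714 0.04913547 0.05965435] [0.49196416 0.06124592 0.0848861 ] [0.48136273 0.05362564 0.0732924 ]
[(np.int64(478), np.int64(96), np.int64(154)), (np.int64(437), np.int64(63), np.int64(402)), (np.int64(428), np.int64(54), np.int64(458)), (np.int64(473), np.int64(96), np.int64(156)), (np.int64(472), np.int64(91), np.int64(159)), (np.int64(426), np.int64(54), np.int64(455))]
t 5.3 pos [0.481  0.027  0.0644] F [-0.16  0.05  0.45] w 0.440541668224291 tips 0.008 yaw 0.05 z [ 1.e-04 -1.e-04 -1.e+00]
```

Call:
send_rows --deltas "0.001 -0.002 0.008 0; 0.001 -0.002 0.014 0; 0.001 -0.002 0.018 0; 0.001 -0.002 0.02 0; 0.001 -0.002 0.02 0"

```text
t: 5.8
eef_pos: [0.4816, 0.0289, 0.0438]
tool_rot: [0.0, 1.0, 0.0, -0.0]
contact_force: [0.9, 0.1, -0.6]
gripper_width: 0.443
grasp_force: 0.0
```

Call:
send_rows --deltas "0 0 0.002 0; 0 0 0.002 0"

```text
t: 6.0
eef_pos: [0.4819, 0.029, 0.0422]
tool_rot: [0.0, 1.0, 0.0, -0.0]
contact_force: [-0.0, 0.1, 0.4]
gripper_width: 0.442
grasp_force: 0.0
```

Call:
send_rows --deltas "0 0 0.002 0; 0 0 0.002 0"

```text
t: 6.2
eef_pos: [0.4819, 0.0289, 0.0402]
tool_rot: [0.0, 1.0, 0.0, -0.0]
contact_force: [1.3, 0.5, 0.7]
gripper_width: 0.439
grasp_force: 0.0
```

Call:
send_rows --deltas "0 0 0.0015 0; 0 0 0.0015 0"

```text
t: 6.4
eef_pos: [0.4821, 0.029, 0.0388]
tool_rot: [0.0, 1.0, 0.0, 0.0]
contact_force: [-0.5, 0.3, 1.4]
gripper_width: 0.441
grasp_force: 0.7
```

Call:
send_rows --deltas "0 0 0.001 0; 0 0 0.001 0"

```text
t: 6.6
eef_pos: [0.482, 0.029, 0.0378]
tool_rot: [0.0, 1.0, 0.0, 0.0]
contact_force: [-0.2, 0.6, 1.2]
gripper_width: 0.439
grasp_force: 0.9
```

Call:
send_rows --deltas "0 0 0.001 0; 0 0 0.001 0"

```text
t: 6.8
eef_pos: [0.482, 0.029, 0.0368]
tool_rot: [0.0, 1.0, 0.0, 0.0]
contact_force: [-0.1, 0.5, 1.9]
gripper_width: 0.445
grasp_force: 1.1
```

Call:
send_rows --deltas "0 0 0.002 0; 0 0 0.004 0; 0 0 0.004 0"

```text
t: 7.1
eef_pos: [0.4821, 0.029, 0.0329]
tool_rot: [0.0, 1.0, 0.0, 0.0]
contact_force: [-0.5, -0.2, 5.5]
gripper_width: 0.443
grasp_force: 2.8
```

```bash
python3 - <<'E'
from h import *
p=look(['test_cartridge','key_right_top'],'side')
a=cv2.resize(p['img'][195:255,285:375],(800,533),interpolation=3)
cv2.imwrite('pics/s3.png',a[:,:,::-1]); go()
E
```

```text
side test_cartridge [([0.5276, 0.0524, 0.0328], 0.77), ([0.3621, 0.1334, 0.0001], 0.66), ([0.3943, -0.0684, -0.002], 0.64)]
side key_right_top []
t 7.25 pos [0.4821 0.029  0.0328] F [-0.64 -1.08  5.32] w 0.4402393078388526 tips 0.008 yaw 0.05 z [ 2.e-04 -1.e-04 -1.e+00]
```

View pics/s3.png

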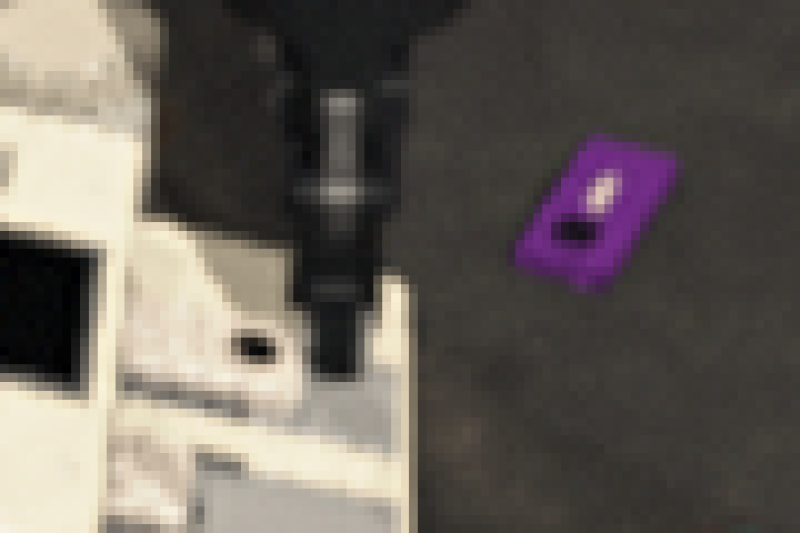

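The crop shows the test cartridge, well at (255,348), about 3 cm out and stopped against the finger at (335,345). A little more press will make sure the key is fully down.

Call:
send_rows --deltas "0 0 0.001 0; 0 0 0.001 0"

```text
t: 7.45
eef_pos: [0.4822, 0.029, 0.0326]
tool_rot: [0.0, 1.0, 0.0, 0.0]
contact_force: [-3.6, -0.4, 15.6]
gripper_width: 0.443
grasp_force: 8.2
```

Call:
send_rows --deltas "0 0 0.001 0; 0 0 0.001 0"

```text
t: 7.65
eef_pos: [0.4822, 0.0289, 0.0323]
tool_rot: [0.001, 1.0, 0.0, 0.0]
contact_force: [-6.8, -0.5, 26.0]
gripper_width: 0.442
grasp_force: 13.5
```

The force rises sharply here, so the key is on its hard stop. I'll ease back to a moderate press and check.

Call:
send_rows --deltas "0 0 -0.001 0; 0 0 -0.001 0; 0 0 -0.001 0; 0 0 -0.001 0"

```text
t: 8.05
eef_pos: [0.4821, 0.0289, 0.0326]
tool_rot: [0.0, 1.0, 0.0, 0.0]
contact_force: [-3.6, -0.5, 15.6]
gripper_width: 0.44
grasp_force: 8.1
```

```bash
python3 - <<'E'
from h import *
p=look(['test_cartridge','check_cartridge'],'side')
a=cv2.resize(p['img'][195:255,285:375],(800,533),interpolation=3)
cv2.imwrite('pics/s4.png',a[:,:,::-1]); go()
E
```

```text
side test_cartridge [([0.3598, 0.1352, 0.0004], 0.64), ([0.5259, 0.0524, 0.0383], 0.62), ([0.3989, -0.0692, -0.0013], 0.5)]
side check_cartridge [([0.5606, 0.1239, 0.0405], 0.54)]
t 8.2 pos [0.4822 0.029  0.0326] F [-3.52 -1.15 16.39] w 0.4404046868938836 tips 0.008 yaw 0.05 z [ 4.e-04 -5.e-04 -1.e+00]
```

View pics/s4.png

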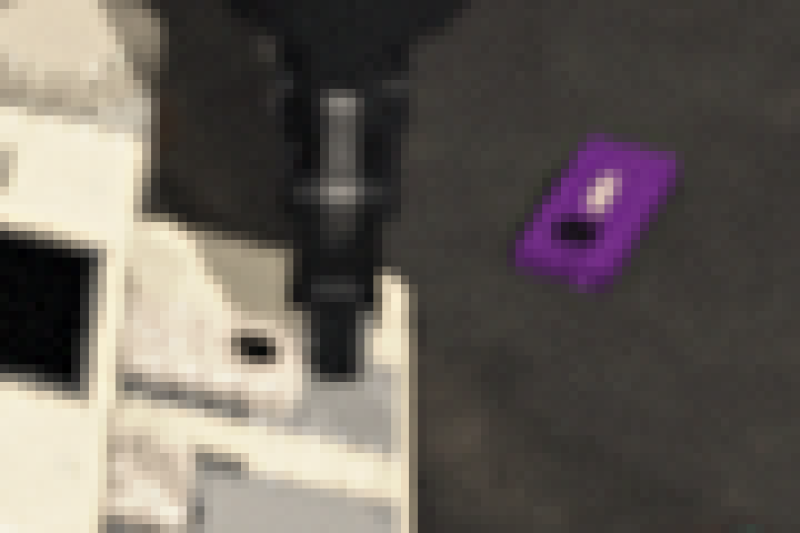

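The cartridge is held and unmoved, and the check cartridge is still locked. Fx grows with Fz, so I'll use the moment to confirm the load is on the key and not on the deck.

```bash
python3 - <<'E'
from h import *
for i in range(4):
    o=bot.get_obs(); print(np.round(o['contact_force'],2),np.round(o['torque'],3)); bot.read_camera('side')
E
```

```text
[-3.52 -1.15 16.39] [-0.425  0.777  0.035]
[-4.26 -1.   15.47] [-0.456  0.839 -0.019]
[-3.77 -0.42 14.98] [-0.431  0.787  0.006]
[-3.97 -0.39 15.17] [-0.404  0.775 -0.027]
```

The moment of -0.43 N·m is -26 mm × 16 N, so the whole load is on the key finger and the key is bottomed. Handing in.

```bash
python3 -c "
from station import bot
print(bot.hand_in())"
```

```text
the job is handed in; nothing more can be done
None
```

I handed the job in with the right key held on its hard stop at about 15 N. The test cartridge is trapped about 3 cm out by the other finger, and the check cartridge is still locked in its bay; the hand-in gave no verdict.

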